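# Put the maker's stamp away and slide the crock's cover home

### The job

Put the wooden maker's stamp into the small crock sunk in the bench stand, then slide the round wooden cover across the deck, without lifting it off, until its underside boss drops into the crock's mouth and the cover lies flat and level on the rim. Leave the glaze jar that stands near the stamp and the enamel water cup where they stand.

Things in the scene. Friction and masses are not known exactly. Their poses are not given: they have to be found in the camera images.
- stamp_center (a point): Centre (half-way up) of the loose maker's stamp: a turned brown wooden stamp, waisted in the middle, 27 mm across and 61 mm tall, standing upright on the bench. It can be gripped from above round its upper half.
- crock_mouth (a point): Centre of the crock's round mouth, in the plane of its rim. The white crock is sunk in the stand, rim flush with the flat wooden deck, 95 mm above the bench; mouth 62 mm across, wall 5 mm, inner floor 75 mm below the rim.
- cover_center (a point): Centre of the loose cover: plain round wooden disc, no knob, 132 mm across, 14 mm thick; under it a central round boss 55 mm across, 7 mm deep. The point is on the axis at half the disc's thickness; z is the axis. It starts clear of the mouth, standing on its boss (point 14 mm above the deck). Home, the disc lies on the deck (point 7 mm above the deck).
- jar_center (a point): Centre of a bystander: round blue glaze jar with black lid, in front on the left near the stamp, 58 mm across, 73 mm tall, standing on the bench. It and the stamp may have changed places.
- water_cup: Bystander: white enamel cup, 72 mm across, 64 mm tall, origin at the centre of its underside.
- stand: Fixed wooden stand, 264 mm long (its x axis), 150 mm wide, deck 95 mm above the bench; origin on the bench under its middle. The mouth's centre lies 58 mm along +x from the middle, the cover is parked near the other end. A fixed press, about 0.3 m tall, and other equipment stand behind it, beyond x = 0.6 m: pass in front of them.
- cover: The same cover; origin at the centre of the boss's underside. Pushed at its edge, just above the deck, it slides at 1 to 3 N, tips slightly forward on to the far rim, then the boss drops into the mouth (3.5 mm play all round) and its far wall stops it.
Things that resemble listed ones, but are neither listed nor needed, are in the scene too. Of the things that look like the part that bears stamp_center, take the one that is farthest from the robot's base at the start.

How it is judged (in metres and radians):
On the way, in this order (a step that is already met when the one before it is completed fails the run):
1. the stamp is in the crock (horizontal distance between stamp_center and crock_mouth below 0.031 m and height (world z) of stamp_center below 0.07 m), for 0.2 s.
2. the cover's boss is in the mouth and the cover lies level on the rim (horizontal distance between cover_center and crock_mouth below 0.006 m and height (world z) of cover_center below 0.104 m and angle between cover_center's own z axis and vertical below 0.03 rad), for 0.2 s.
At the end, for the whole second after the job is handed in: The stamp lies in the crock (below the rim, inside the mouth's radius); the cover is at rest with its boss in the mouth: its centre within 6 mm of the mouth's centre, 5 to 9 mm above the deck, tilted less than 0.03 rad (all of step 1 and all of step 2 and height (world z) of cover_center above 0.1 m and linear speed of cover below 0.01 m/s); the robot touches nothing.
It fails at once if the cover is lifted off (its centre more than 35 mm above the deck) (height (world z) of cover_center above 0.13 m).
It fails at once if the cover falls off the deck or is tipped up (height (world z) of cover_center below 0.085 m or angle between cover_center's own z axis and vertical above 0.5 rad).
It fails at once if the glaze jar or the water cup is moved more than 30 mm (distance of any of jar_center, water_cup from where it was at the start of the episode above 0.03 m).
It also fails if it takes over 53 s, if anything falls off the work surface, if the arm or the gripper's body presses on something with over 40 N, if the wrist force passes 120 N, or if a joint passes its speed limit or range.

### The arm

A 7-joint arm with a two-finger parallel gripper is mounted at the origin on a cart in front of the work surface, level with it; the furniture and walls round the work are solid. World frame = base frame: x ahead of the robot, y to its left, z up, the work surface at z = 0. Lengths are in mm, angles in rad, forces in N, time in s.
With the tool pointing down it reaches from about 400 to 900 mm from the base axis. Payload 5.6 kg.
Tool frame: the origin (TCP) lies midway between the tips of the shut fingers; the grasp point (between the pads) lies 19 mm behind it; x points along the fingers, y is the direction in which the jaws open and shut, and the axes are right-handed (so a half turn about x gives the same grasp; the last joint's range is limited). The gripper opens to 92 mm and grips with 3 to 60 N. Pads are 20 mm wide; open, the fingers measure 128 mm over their backs; the gripper's body (75 mm by 189 mm) begins 69 mm behind the grasp point.
Start: joints at [-1.178, 0.468, -0.012, 1.603, 0.006, 1.071, -0.056], TCP at [274.428, 589.235, 214.592] pointing down, gripper open.
Joint ranges: [-2.53, 2.53], [-0.31, 2.02], [-1.57, 1.55], [0.28, 2.44], [-1.29, 4.43], [0.15, 1.84], [-2.92, 2.92]. Speed limits (rad/s): [2.57, 2.57, 3.14, 3.14, 3.14, 3.14, 3.14].

### API

Orientations are given as a rotation vector (axis times angle).
In Python, from cell import robot, grip, kin, viewer gives the robot as it stands. Calls block until the motion is done:
- robot.movep(position, orientation): joint-space move of the TCP to a pose.
- robot.servo_line(position, feed=150, rotation=None): straight line of the TCP; rotation=None keeps the orientation; feed is the mean speed in mm/s.
- robot.goto_joints(angles): joint-space move.
- grip(opening, newtons=None): opening from 0.0 (shut) to 1.0 (fully open); newtons is the grip in N (None keeps the last); returns when the fingers have stopped.
- robot.hold(seconds).
- kin.ik(position, orientation): joint angles nearest the present ones, or None.
- robot.observe(): the state.
- viewer.read_camera(name): name is "side" or "top"; returns the picture (480x640x3 uint8, red, green, blue); there is no depth.
- viewer.camera_info(name): a dict with "camera_matrix" (3x3 intrinsics, pixels), "R" (3x3) and "t" (3): a world point X has camera coordinates R X + t. Camera axes: x right, y down, z forward; pixel columns grow to the right and rows downward; lengths in mm; the calibration is good to about 2 mm. A picture is of the moment at which its call begins. camera_info takes no time and is no camera call.
A pose or a line that the arm cannot do raises robot.IKError and nothing moves.
- robot.job_done(): hands the job in, once; it reports no verdict.
Trained networks look in the newest picture that a camera, given by its name, has taken for a name from the list of things; names that differ only in an ending like _2 or _b are one class to them, and where a whole thing is asked for, a point or a joint stands for the part that bears it (a point fixed in the world has none). Each returns a list of dicts, best first, with "confidence" (0 to 1); they miss things now and then, are a little off and sometimes report something else, mostly with a low value. They report only what shows in the picture. A call takes as long as a camera call. They do not tell look-alikes from the thing itself.
- viewer.silhouettes(name, camera): "mask" (480x640 bool, what is visible of it).
- viewer.pinpoint(name, camera): "at" ([x, y, z] in mm, in the coordinates of the camera as it stood for that picture, good to about 4 mm: a listed point, or the origin of a listed thing).
The state is a dict: "t": time; "joints": joint angles; "joint_velocities": joint speeds; "joint_torque": joint torques, N m; "tcp_pos": TCP position; "tcp_rot": TCP orientation; "contact_force": force on the tool from outside, world axes, zero at the start; "wrist_torque": the same for the moment, N m; "grip_width": opening from 0.0 (shut) to 1.0 (fully open).
Only numpy, scipy, OpenCV 4.12 (cv2) and the standard library are available. Lean on these libraries where they do the work, as an engineer would, in place of code of your own. Each camera call takes 0.05 s, during which the arm holds its last target. There are 200 camera calls.

## Working session

There is one attempt and no reset: what is moved stays moved. The work goes in short steps, each a Python script; the robot and the scene stay as the last script left them, time stands still between calls to the robot, and variables do not carry over. Pictures are saved under pics/ and viewed, about 8 in all and at most 12, crops included, and the job is handed in when it is done.

```bash
ls; mkdir -p pics; cat > h.py <<'E'
import numpy as np, cv2
from cell import robot, grip, kin, viewer
def toworld(p,c):
    i=viewer.camera_info(c); return np.array(i["R"]).T@(np.array(p)-np.array(i["t"]))
def pix(X,c):
    i=viewer.camera_info(c); q=np.array(i["camera_matrix"])@(np.array(i["R"])@np.array(X)+np.array(i["t"])); return q[:2]/q[2]
def onplane(uv,z,c):
    i=viewer.camera_info(c); R=np.array(i["R"]);t=np.array(i["t"]); o=-R.T@t
    d=R.T@np.linalg.inv(np.array(i["camera_matrix"]))@np.array([uv[0],uv[1],1.]); return o+d*(z-o[2])/d[2]
def save(c,n,crop=None,k=1):
    im=viewer.read_camera(c)
    o=im if crop is None else im[crop[1]:crop[3],crop[0]:crop[2]]
    cv2.imwrite(f"pics/{n}.png",cv2.resize(o[:,:,::-1],None,fx=k,fy=k,interpolation=cv2.INTER_CUBIC)); return im
E
python3 - <<'E'
from h import *
np.set_printoptions(precision=1,suppress=True)
o=robot.observe(); print(o["t"],o["tcp_pos"],o["tcp_rot"],o["contact_force"])
for c in("side","top"):
    save(c,c+"0"); i=viewer.camera_info(c); print(c,-np.array(i["R"]).T@np.array(i["t"]))
    for n in("stamp_center","crock_mouth","cover_center","jar_center","water_cup","stand"):
        for d in viewer.pinpoint(n,c): w=toworld(d["at"],c); print(n,round(d["confidence"],2),w,pix(w,c))
E
```

```text
pics
0.0 [274.2 588.7 213.7] [ 0.3  1.5 -0.3] [-0.1  0.3 -0.3]
side [ 452.  -744.5  604. ]
stamp_center 0.78 [426.5 131.8  29.4] [272.2 238.3]
stamp_center 0.57 [372.6   5.5  30.5] [244.  274.9]
stamp_center 0.55 [366.1  74.4  28.9] [242.5 255. ]
crock_mouth 0.82 [ 468.4 -132.9   92.6] [296.3 294. ]
cover_center 0.63 [ 474.5 -254.7  110.9] [304.1 339.6]
jar_center 0.92 [430.2 301.4  40.6] [273.5 195.9]
water_cup 0.81 [ 663.1 -282.6    2.5] [430.4 397.8]
top [ 423.6   33.3 1083. ]
stamp_center 0.68 [429.3 128.   34.3] [260.4 284.6]
stamp_center 0.68 [434.3 300.9  36.5] [182.1 281.3]
stamp_center 0.48 [372.8   2.4  27.3] [316.3 310.8]
stamp_center 0.45 [366.5  71.8  33.2] [285.1 313.4]
crock_mouth 0.69 [ 470.9 -134.6   95.7] [382.3 266.4]
cover_center 0.67 [ 475.8 -251.1  110.7] [438.7 264.5]
jar_center 0.84 [433.8 301.2  39.2] [181.6 281.5]
water_cup 0.65 [ 667.6 -282.6    0.3] [437.2 186.5]
stand 0.83 [ 470.5 -190.8    4. ] [399.7 268.8]
stand 0.2 [ 477.2 -254.1  110.3] [440.1 263.9]
```

View pics/side0.png

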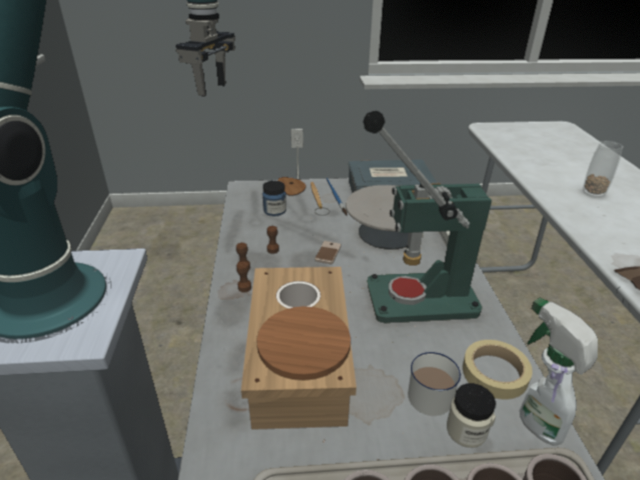

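View pics/top0.png

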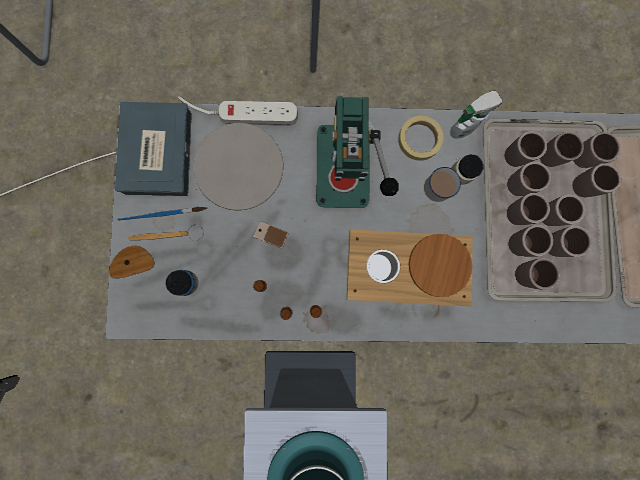

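The side view shows three brown stamps at (272,238), (241,253) and (244,277). They match top pixels (260,285), (286,313) and (316,311). Their distances from the base are about 447, 373 and 373 mm, so the one at (260,285), world (428,130), is the farthest. The jar is at (180,282), the mouth at (382,266) and the cover at (440,265). I'll confirm the stamp in a crop and refine the mouth and cover from their silhouettes.

```bash
python3 - <<'E'
from h import *
np.set_printoptions(precision=1,suppress=True)
for c in("side","top"):
    im=save(c,c+"1",(200,200,400,350) if c=="side" else (230,225,480,325),3)
    for n,z in(("stamp_center",30.5),("crock_mouth",95),("cover_center",116),("stand",95)):
        for d in viewer.silhouettes(n,c)[:3]:
            m=d["mask"].astype(np.uint8); k=max(cv2.findContours(m,0,2)[0],key=len)
            (e,ax,_)=cv2.fitEllipse(k) if len(k)>5 else ((0,0),0,0)
            print(c,n,round(d["confidence"],2),m.sum(),"ell",np.array(e),ax,onplane(e,z,c), cv2.boundingRect(k))
            if n=="stand" and c=="top": print(cv2.minAreaRect(k),[onplane(p,95,c) for p in cv2.boxPoints(cv2.minAreaRect(k))])
E
```

```text
side stamp_center 0.78 354 ell [243.5 278.4] (12.727875709533691, 35.38792419433594) [372.   -5.3  30.5] (237, 262, 15, 32)
side stamp_center 0.67 269 ell [272.8 241.6] (11.07412052154541, 33.61203384399414) [427.9 117.3  30.5] (267, 226, 13, 28)
side stamp_center 0.55 198 ell [243.2 252.7] (11.38078498840332, 22.364238739013672) [367.3  80.3  30.5] (236, 243, 15, 22)
side crock_mouth 0.97 10862 ell [298.7 354.6] (105.2347183227539, 187.6415557861328) [ 466.1 -267.2   95. ] (241, 267, 116, 163)
side cover_center 0.58 809 ell [274.  198.6] (26.949295043945312, 39.2303581237793) [434.3 149.8 116. ] (262, 181, 26, 37)
side cover_center 0.57 5638 ell [303.8 342.8] (73.9752426147461, 95.18711853027344) [ 473.6 -265.7  116. ] (256, 306, 96, 75)
side stand 0.85 10852 ell [297.9 353. ] (105.50763702392578, 191.33563232421875) [ 465.2 -264.2   95. ] (241, 267, 116, 164)
side stand 0.71 309 ell [272.8 242.6] (12.40383529663086, 35.638893127441406) [430.5  17.   95. ] (266, 226, 15, 29)
top stamp_center 0.71 114 ell [315.8 311. ] (11.08208179473877, 11.755038261413574) [372.5   3.5  30.5] (310, 305, 12, 13)
top stamp_center 0.7 102 ell [260.1 285.7] (10.230816841125488, 11.36290454864502) [427.1 129.   30.5] (255, 281, 12, 11)
top crock_mouth 0.89 5567 ell [399.9 268.6] (70.12686920166016, 151.44920349121094) [ 466.8 -172.4   95. ] (347, 230, 125, 76)
top cover_center 0.68 3099 ell [440.  265.1] (60.8444938659668, 63.27583694458008) [ 474.5 -252.2  116. ] (409, 235, 63, 62)
top stand 0.89 5469 ell [400.2 268.5] (70.2575454711914, 147.26953125) [ 467.1 -173.    95. ] (347, 230, 125, 76)
((410.2232666015625, 267.45318603515625), (125.07809448242188, 70.63202667236328), 2.97373104095459) [array([400.3, -57.7,  95. ]), array([550. , -64.6,  95. ]), array([ 540.5, -334.3,   95. ]), array([ 390. , -322.8,   95. ])]
```

View pics/side1.png

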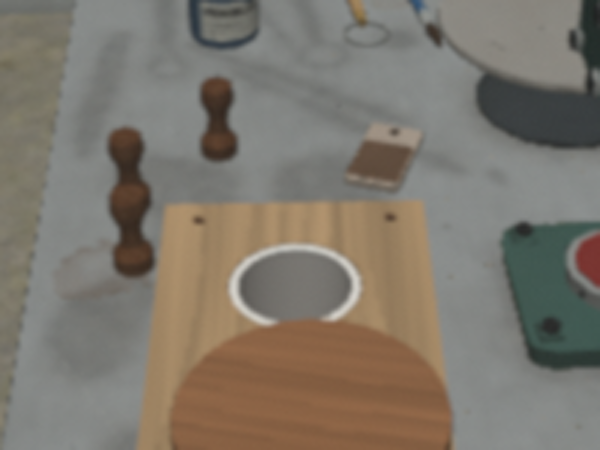

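View pics/top1.png

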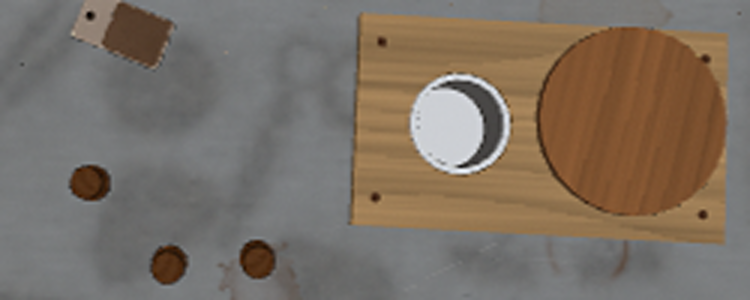

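The crops confirm it: the stamp at top-crop (90,183), side-crop (217,118), is the lone one farther out, and the other two stand nearer the cart. The mouth ring centre is at about top pixel (383.3,266.3). Next I'll pick up the stamp and measure the ring more exactly.

```bash
cat >> h.py <<'E'
from scipy.spatial.transform import Rotation as Ro
def down(yx,yy):
    y=np.array([yx,yy,0.])/np.hypot(yx,yy); x=np.array([0,0,-1.])
    return Ro.from_matrix(np.c_[x,y,np.cross(x,y)]).as_rotvec()
def best(p,yx,yy):
    q0=np.array(robot.observe()["joints"]); c=[]
    for s in(1,-1):
        r=down(s*yx,s*yy); q=kin.ik(p,r)
        if q is not None: c.append((np.abs(np.array(q)-q0).max(),r,q))
    return min(c,key=lambda a:a[0])[1]
E
python3 - <<'E'
from h import *
np.set_printoptions(precision=1,suppress=True)
for c,b in(("top",(362,246,404,288)),("side",(272,276,326,318))):
    im=viewer.read_camera(c)[b[1]:b[3],b[0]:b[2]]
    hsv=cv2.cvtColor(im,cv2.COLOR_RGB2HSV); m=(hsv[...,1]<45).astype(np.uint8)
    k=max(cv2.findContours(m,0,2)[0],key=len); e=cv2.fitEllipse(cv2.convexHull(k)); print(c,e,onplane(np.array(e[0])+b[:2],95,c))
r=best([428,129.5,150],1,0); print(r)
grip(0.65)
robot.movep([428,129.5,150],r)
robot.servo_line([428,129.5,28],feed=120)
print(robot.observe()["contact_force"])
grip(0.0,15); o=robot.observe(); print(o["t"],o["grip_width"]*92,o["tcp_pos"])
robot.servo_line([428,129.5,190],feed=150)
save("side","grip"); o=robot.observe(); print(o["t"],o["grip_width"]*92,o["contact_force"])
for n in ("stamp_center",):
  for c in("side","top"):
    if c=="top": viewer.read_camera(c)
    for d in viewer.pinpoint(n,c): print(c,round(d["confidence"],2),toworld(d["at"],c))
E
```

```text
top ((20.78203582763672, 19.824237823486328), (33.148658752441406, 33.72461700439453), 138.53013610839844) [ 472.2 -135.8   95. ]
side ((25.93571662902832, 18.773420333862305), (27.763763427734375, 44.278541564941406), 88.87115478515625) [ 470.8 -137.8   95. ]
[ 1.2  1.2 -1.2]
[0.6 0.9 0.1]
5.5083 24.564714628374308 [428.  129.6  28.1]
6.7917 24.309330344542126 [ 0.3  0.2 -0.5]
side 0.93 [368.3   2.6  29.2]
side 0.79 [420.9 131.8 189.3]
side 0.68 [365.   70.7  29. ]
top 0.5 [369.2  70.1  37.5]
top 0.44 [373.6   3.2  27.7]
```

View pics/grip.png

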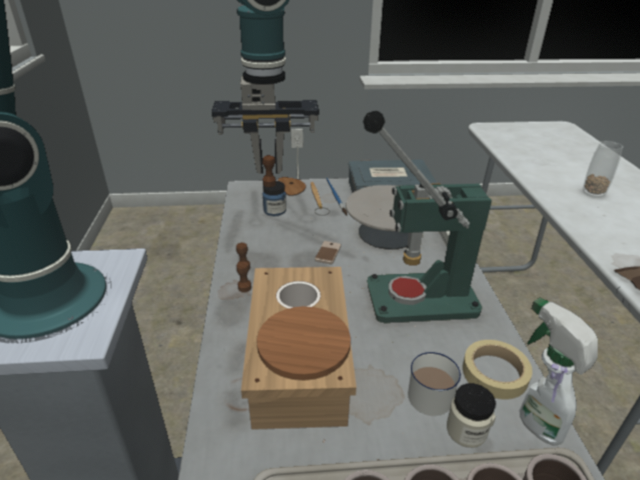

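The stamp hangs in the fingers at (269,170). I'm taking it to the mouth at about (471.5,-136.5).

```bash
python3 - <<'E'
from h import *
np.set_printoptions(precision=1,suppress=True)
print(onplane((389,187),270,"top"))
m=[471.5,-136.5]
robot.servo_line(m+[190],feed=150)
robot.servo_line(m+[101],feed=100)
o=robot.observe(); print(o["t"],o["contact_force"],o["tcp_pos"])
grip(0.6); robot.servo_line(m+[200],feed=150)
robot.servo_line([471.5,-280,200],feed=150)
save("side","drop",(220,220,370,420),3)
o=robot.observe(); print(o["t"],o["contact_force"])
for n in ("stamp_center","cover_center"):
  for c in("side","top"):
    if n=="stamp_center" and c=="top": viewer.read_camera(c)
    for d in viewer.pinpoint(n,c): print(n,c,round(d["confidence"],2),toworld(d["at"],c))
E
```

```text
[ 604.2 -117.3  270. ]
9.9333 [ 0.1 -0.3 -0.4] [ 472.  -136.7  101.5]
12.5167 [-0.   0.1 -0.2]
stamp_center side 0.63 [ 470.1 -132.6   48.4]
stamp_center side 0.57 [366.8  73.4  29.5]
stamp_center side 0.55 [373.3   2.6  31.4]
stamp_center top 0.56 [366.9  69.6  36.9]
stamp_center top 0.53 [ 473.9 -136.4   53.1]
stamp_center top 0.44 [373.6   1.8  29.2]
cover_center side 0.7 [ 476.3 -254.7  108.2]
cover_center top 0.9 [ 476.  -249.5  110.1]
cover_center top 0.69 [ 471.1 -195.1    2.1]
```

View pics/drop.png

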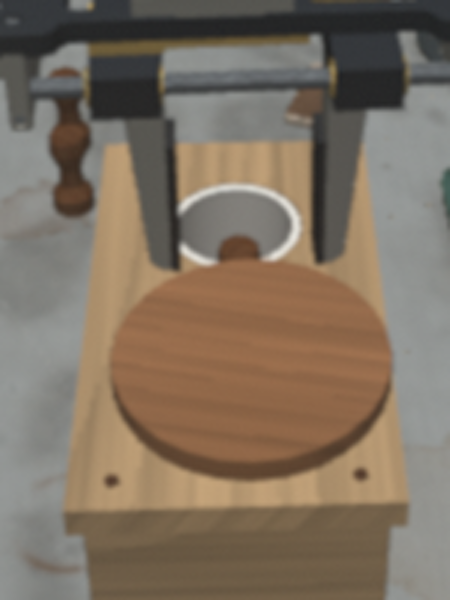

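The stamp is in the crock with its top at crop (240,248), and both cameras put its centre at z of about 50. Now I'll push the cover with the open fingers straddling its rear edge.

```bash
python3 - <<'E'
from h import *
np.set_printoptions(precision=1,suppress=True)
m=np.array([471.5,-136.5]); c=np.array([475,-252.]); d=(m-c)/np.linalg.norm(m-c)
P=lambda s,z:[*(c+d*s),z]
grip(1.0)
r=best(P(-80,200),d[1],-d[0]); print(r)
robot.servo_line(P(-80,200),feed=150,rotation=r)
robot.servo_line(P(-80,99),feed=100)
L=np.linalg.norm(m-c); s=-58
robot.servo_line(P(s,99),feed=60)
while s<L-70:
    s+=10; robot.servo_line(P(s,99),feed=50)
    f=robot.observe()["contact_force"]
    print(round(s-L),f,end=" ")
    if np.linalg.norm(f)>10: break
o=robot.observe(); print(o["t"],o["tcp_pos"])
save("side","push",(220,220,370,420),3)
for q in("side","top"):
    if q=="top": viewer.read_camera(q)
    for e in viewer.pinpoint("cover_center",q): print(q,round(e["confidence"],2),toworld(e["at"],q))
E
```

```text
[ 1.2  1.2 -1.2]
-164 [ 0.7  0.3 -0.4] -154 [0.  0.5 0.1] -144 [ 0.1  0.2 -0.6] -134 [ 0.1 -0.9 -0.3] -124 [-0.4 -0.2 -0.4] -114 [-0.4  0.  -0.2] -104 [ 0.4  0.3 -0.4] -94 [0.4 0.5 0.4] -84 [-0.6 -0.3  0.5] -74 [-0.3  0.4 -1.2] -64 [-0.7 -1.   0.2] 19.4833 [ 473.4 -199.4   98.9]
top 0.63 [ 475.3 -143.3  107. ]
```

View pics/push.png

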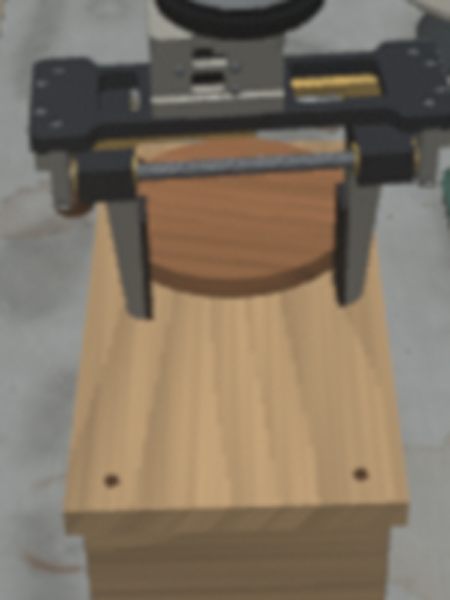

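The cover has slid along centred between the fingers and is now about 7 mm short of the mouth. I'll creep on in 1.5 mm steps until the far wall stops it.

```bash
python3 - <<'E'
from h import *
np.set_printoptions(precision=1,suppress=True)
m=np.array([471.5,-136.5]); c=np.array([475,-252.]); d=(m-c)/np.linalg.norm(m-c); L=np.linalg.norm(m-c)
P=lambda s,z:[*(c+d*s),z]
s=L-64
while s<L-47:
    s+=1.5; robot.servo_line(P(s,99),feed=15)
    f=np.array(robot.observe()["contact_force"]); print(round(s-L,1),f)
    if -f[1]>5: break
o=robot.observe(); print(o["t"],o["tcp_pos"])
for q in("side","top"):
    save(q,"seat_"+q,(220,220,370,420),3) if q=="side" else viewer.read_camera(q)
    for e in viewer.pinpoint("cover_center",q): print(q,round(e["confidence"],2),toworld(e["at"],q))
E
```

```text
-62.5 [-0.7  0.2 -0.3]
-61.0 [-0.2 -0.6  0.3]
-59.5 [-0.4  0.1 -0. ]
-58.0 [-0.3  0.7  0.2]
-56.5 [-0.6 -0.4  0.6]
-55.0 [ 0.2 -0.5  0.8]
-53.5 [-0.1 -1.2  0.7]
-52.0 [ 0.6 -5.1 -0.9]
21.6833 [ 473.1 -189.4   99.1]
side 0.84 [ 471.5 -135.5   99.5]
top 0.81 [ 475.6 -133.6   99.6]
```

The force rose to 5 N at the wall and the cover's height fell to about 100 mm. I'll back off and check.

```bash
python3 - <<'E'
from h import *
np.set_printoptions(precision=1,suppress=True)
x,y,z=robot.observe()["tcp_pos"]
robot.servo_line([x,y-60,99],feed=80); robot.servo_line([x,y-60,230],feed=150); robot.servo_line([x-20,y-130,260],feed=150)
for q in("side","top"):
    im=save(q,"end_"+q,(220,220,370,420) if q=="side" else (340,215,490,315),3)
    for e in viewer.pinpoint("cover_center",q):
        i=viewer.camera_info(q); print(q,round(e["confidence"],2),toworld(e["at"],q))
    for e in viewer.silhouettes("cover_center",q)[:2]:
        k=max(cv2.findContours(e["mask"].astype(np.uint8),0,2)[0],key=len); el=cv2.fitEllipse(k); print("ell",el,onplane(el[0],109 if q=="top" else 105,q))
    for n in ("jar_center","water_cup"):
        print(n,[toworld(e["at"],q) for e in viewer.pinpoint(n,q)[:1]])
o=robot.observe(); print(o["t"],o["contact_force"],o["tcp_pos"])
a=cv2.imread("pics/end_side.png"); b=cv2.imread("pics/end_top.png")
b=cv2.resize(b,(350,233)); c=np.zeros((600,800,3),np.uint8); c[:,:450]=a; c[:233,450:]=b; cv2.imwrite("pics/end.png",c)
E
```

```text
side 0.89 [ 472.5 -132.    99.9]
ell ((296.7814636230469, 292.3340759277344), (58.17638397216797, 77.95091247558594), 92.1104965209961) [ 468.9 -143.6  105. ]
jar_center []
water_cup [array([ 665.2, -281.2,   -1.5])]
ell ((382.6191711425781, 265.9861755371094), (60.836849212646484, 62.263668060302734), 88.13067626953125) [ 471.2 -133.   109. ]
jar_center [array([436.1, 302.2,  36.7])]
water_cup [array([ 664.9, -282.2,    0.2])]
24.9917 [0.3 0.6 0.3] [ 453.3 -319.1  260. ]
```

View pics/end.png

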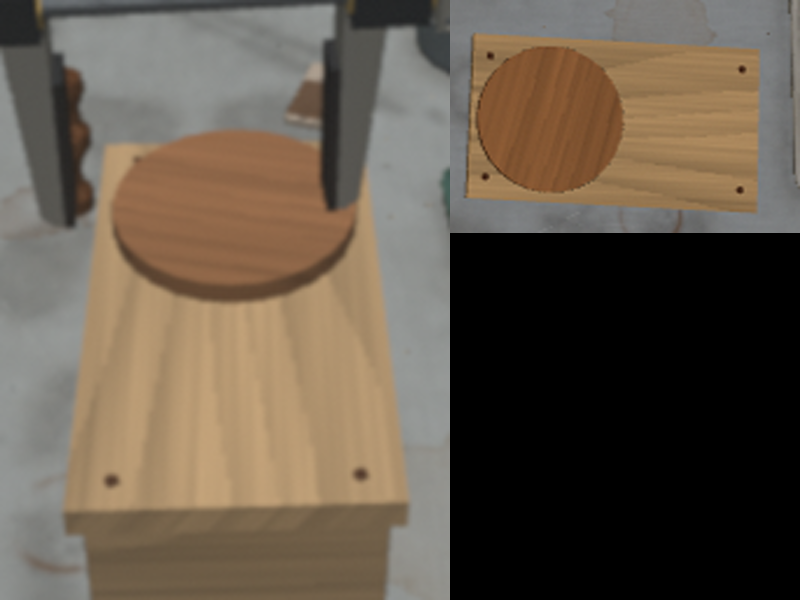

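The cover lies flat with no gap under its near edge. Its centre is about 3 mm past the mouth's, as expected with the boss against the far wall, and the tool is clear. I'm handing in.

```bash
python3 -c "
from cell import robot
print(robot.job_done(), robot.observe()['t'])"
```

```text
the job is handed in; nothing more can be done
the job is handed in; nothing more can be done
```

The stamp is in the crock and the cover appears seated flat over its mouth. I handed the job in shortly after 25 s on the robot's clock; it gave no verdict.

- **Stamp:** of the three look-alikes I took the one farthest from the base, at about (428, 130) mm. I dropped it into the crock, and both cameras then put its centre in the mouth at a height of about 50 mm.
- **Cover:** I pushed it along the deck with the open fingers until the force rose to 5 N. The networks' height for its centre fell from about 110 to 100 mm, as it should when the boss drops in. Its centre measured about 3 mm past the mouth's centre, within the 3.5 mm play. I judged it level by eye from the pictures and did not measure the tilt.
- **Bystanders:** the water cup's last position matches its start in both cameras to within a few millimetres. The jar matches in the top view. The side camera did not report it at the end, so that check is missing.
- **Disagreement:** the rough outline fit of the cover in the side view, which includes its edge, came out about 10 mm off in y. The top outline and the side network's position agree with each other, so I relied on those.

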